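Load the test carrier into the strip scanner

TASK

Lift the test carrier off the black mat by its fin and set it on the strip scanner's bed between the guide rails, upright push plate towards the robot; then slide it under the low bridge until its front edge rests against the end stop beyond. Once it is fully home, throw the clamp lever beside the bed all the way over, away from the robot. Keep the carrier about level throughout, and do not disturb the vial on the mat or the jar standing between mat and scanner.

Things in the scene. Friction and masses are not known exactly. Their poses are not given: they have to be found in the camera images.
- carrier: Test carrier, starting on the black mat: aluminium tray 130 long (its x) x 70 wide (y) x 12 mm high, 0.2 to 0.45 kg, with a fin, two white test cassettes (tops 17 mm above the underside) and an upright push plate at its rear. Origin: centre of its underside; x points to its front edge, z up.
- fin (a point): Grip point on the carrier's grey upright fin, at x = -6, y = 0, z = 46 mm of the carrier (over its centre of mass). The fin is 40 mm long in x, 10 mm thick in y, from 12 to 54 mm above the underside: pinch it along the carrier's y.
- push_plate (a point): Middle of the outer (rear) face of the carrier's push plate: x = -65, z = 27 mm on the carrier. The plate is 64 mm wide, 8 mm thick, its top 42 mm above the underside. With the carrier home this face is at x = 15 mm in the scanner's frame, just under the bridge: an upright finger does not reach that far, a tool leaning back 20 to 50 degrees does.
- front_edge (a point): Lower middle of the carrier's front edge: x = 65, z = 0 mm on the carrier.
- scanner: Strip scanner, fixed to the bench, left or right of the middle, somewhat turned. Origin: on the bench below the middle of the bridge's front edge; x along the lane, away from the robot; z up. Grey bed 8 mm thick, 112 mm wide, x = -155 to 165 mm. Aluminium rails, tops 22 mm above the bench, leave a lane 76 mm wide from x = -70 mm on, flaring to 96 mm at x = -150 mm.
- mouth (a point): On the bed (8 mm above the bench) below the middle of the bridge's front edge. The white bridge spans the lane from x = 0 to 100 mm (scanner's frame), 120 mm wide, underside 70 and top 85 mm above the bench, side walls clear of the lane; on it, from x = 30 to 95 mm and within 45 mm of the middle, a grey head up to 141 mm high.
- stop (a point): On the bed at the middle of the face of the low dark end stop, behind the bridge: x = 145 mm in the scanner's frame; its top is 22 mm above the bench. Site front_edge ends here, and the carrier's front then shows behind the bridge.
- clamp (a joint): Angle of the clamp lever beside the bed, rad: about 0 leaning towards the robot, 1.2 all the way over, away from the robot; it stays where it is left. Axle along the scanner's y at x = -50, y = -110, z = 22 mm (scanner's frame), on a grey block 70 x 50 x 25 mm joined to the bed by an 8 mm plate.
- clamp_tip (a point): Centre of the clamp lever's black ball (26 mm diameter) at the end of its steel stick, 80 mm from the axle. At angle a it is at x = -50 + 80 sin(a - 0.6), y = -110, z = 22 + 80 cos(a - 0.6) mm in the scanner's frame.
- mat: Black mat 220 x 180 x 3 mm, fixed; origin at the centre of its underside. Carrier and vial stand on it.
- vial: Bystander: capped glass vial, 28 mm wide, 60 mm high, standing near a far corner of the mat; origin at the centre of its underside.
- jar: Bystander: glass jar with a blue cap, 48 mm wide, 75 mm high, standing on the bench between mat and scanner; origin under its centre.
Mind the look-alikes: they are no part of the job. What is shaped like the carrier but red is not meant.

How it is judged (in metres and radians):
On the way, in this order (a step that is already met when the one before it is completed fails the run):
1. the carrier lies on the bed under the bridge, its front edge within 5 mm of the end stop, the clamp lever not yet thrown (x of front_edge in the frame of scanner between 0.14 and 0.15 m and y of front_edge in the frame of scanner between -0.01 and 0.01 m and z of front_edge in the frame of scanner below 0.012 m and angle between the x axis of carrier and the x axis of scanner, either way round below 0.1 rad and angle between carrier's own z axis and vertical below 0.06 rad and value of joint clamp below 0.5 rad), for 0.2 s.
2. the clamp lever is thrown all the way over (above 1.05 rad) (value of joint clamp above 1.05 rad), for 0.2 s.
At the end, for the whole second after the job is handed in: The carrier lies flat and at rest on the scanner's bed between the rails, front edge first, that edge within 5 mm of the end stop, within 10 mm of the lane's middle and turned less than 0.1 rad from it; the clamp lever stands above 1.05 rad of its 1.2 (x of front_edge in the frame of scanner between 0.14 and 0.15 m and y of front_edge in the frame of scanner between -0.01 and 0.01 m and z of front_edge in the frame of scanner below 0.012 m and angle between the x axis of carrier and the x axis of scanner, either way round below 0.1 rad and angle between carrier's own z axis and vertical below 0.06 rad and value of joint clamp above 1.05 rad and linear speed of carrier below 0.02 m/s); the robot touches nothing.
It fails at once if the carrier is tipped more than 25 degrees (angle between carrier's own z axis and vertical above 0.436 rad).
It fails at once if the vial or the jar is shifted more than 30 mm (distance of any of vial, jar from where it was at the start of the episode above 0.03 m).
It also fails if it takes over 64 s, if anything falls off the work surface, if the arm or the gripper's body presses on something with over 40 N, if the wrist force passes 120 N, or if a joint passes its speed limit or range.

ROBOT

A 7-joint arm with a two-finger parallel gripper is mounted at the origin on the work surface. World frame = base frame: x ahead of the robot, y to its left, z up, the work surface at z = 0. Lengths are in mm, angles in rad, forces in N, time in s.
With the tool pointing down it reaches from about 400 to 875 mm from the base axis. Payload 4.4 kg.
Tool frame: the origin (TCP) lies at the very end of the fingers, on their centre line; the grasp point (between the pads) lies 19 mm behind it; z points along the fingers, y is the line along which they close (so a half turn about z gives the same grasp; the last joint's range is limited). The gripper opens to 85 mm and grips with 20 to 120 N. Pads are 22 mm wide; open, the fingers measure 114 mm over their backs; the gripper's body (76 mm by 85 mm) begins 54 mm behind the grasp point. The pads swing forward as they close: fully open they stand 13 mm farther back than shut.
Start: joints at [-1.4, 0.628, 0.038, 1.517, -0.027, 0.996, -0.02], TCP at [152.46, 631.881, 231.313] pointing down, gripper open.
Joint ranges: [-3.06, 3.06], [-0.37, 2.12], [-1.25, 1.32], [0.18, 2.47], [-1.1, 4.24], [0.23, 1.98], [-2.94, 2.94]. Speed limits (rad/s): [2.57, 2.57, 3.14, 3.14, 3.14, 3.14, 3.14].

INTERFACE

Orientations are given as [roll, pitch, yaw] about the fixed x, y, z axes, in that order (R = Rz(yaw) Ry(pitch) Rx(roll)).
In Python, from cell import status, get_image, ctrl, models gives the robot as it stands.
- The arm moves only by the shell command python3 -m handwheel 'ROWS' [OPENING]. ROWS is JSON, a list of rows, each an object with "delta_pos": the shift along the world's x, y, z in cm, a list of three; "yaw": the turn about the world's z in rad. A call has 1 to 10 rows; each row shifts and turns the commanded pose from where the row before left it; what a row does not reach is not made up. A row lasts 1/12 s, in which the tool goes at most 41.7 mm and 7.16 degrees, less where a joint would pass 70% of its speed; a pose out of reach is approached as far as the arm can. A call is refused whole if a number of a shift passes 4.17 or a number of a turn 0.125, either way. A call with a gripper value outside its range is refused whole. OPENING is the opening, from -1 (shut) to 1 (fully open), set as the call begins (- or left out, the last holds). The fingers move at their own pace and stop on an object; the grip force is fixed at half the most. Time passes only in rows, so rows that do not move let the fingers close. It gives the time, the measured TCP pose, the force, the opening and the grip force at its end, in the units of the state.
- status.read_state(): the state, without advancing time (a new reading comes with each control period).
- get_image(name): name is "side" or "top" or "wrist"; returns a dict with "color" (480x640x3 uint8, red, green, blue), "z_map" (480x640 float32, mm along the optical axis (not along the pixel's ray), 0 where there is no reading), "fx", "fy", "cx", "cy" (pixels), "position" and "rotation" of the camera in the world; the wrist camera has in their place "hand_eye" (4x4, takes a point from camera to tool coordinates, whose origin is the TCP and whose axes are the flange's). Camera axes: x right, y up, looking along -z (the intrinsics and any distortion apply to the point x, -y, -z); pixel columns grow to the right and rows downward; lengths in mm; the calibration is good to about 2 mm. A picture is of the moment at which its call begins: read the wrist's pose just before it.
- ctrl.finish_job(): hands the job in; it is judged then, once.
Trained networks look in a picture, given as the dict that the camera call returned (one of the last four; its "shot" number tells which), for a name from the list of things; names that differ only in an ending like _2 or _b are one class to them, and where a whole thing is asked for, a point or a joint stands for the part that bears it (a point fixed in the world has none). Each returns a list of dicts, best first, with "score" (0 to 1); they miss things now and then, are a little off and sometimes report something else, mostly with a low value. They report only what shows in the picture. A call takes as long as a camera call. They do not tell look-alikes from the thing itself.
- models.boxes_of(picture, name): "rect" ([left, top, right, bottom] in pixels, round what is visible of it).
The state is a dict: "clock": time; "qpos": joint angles; "qd": joint speeds; "tau": joint torques, N m; "eef_pos": TCP position; "tool_rot": TCP orientation; "force": force on the tool from outside, world axes, zero at the start; "torque": the same for the moment, N m; "width": finger opening in mm; "gripper_force": force on a finger pad.
Only numpy, scipy, OpenCV 4.12 (cv2) and the standard library are available. Lean on these libraries where they do the work, as an engineer would, in place of code of your own. Each camera call takes 0.05 s, during which the arm holds its last target. There are 200 camera calls.

## Working session

There is one attempt and no reset: what is moved stays moved. The work goes in short steps, Python scripts to look and compute and a shell command to move; the robot and the scene stay as the last step left them, time stands still between calls to the robot, and variables do not carry over. Pictures are saved under pics/ and viewed, at most 14 in all, crops included, and the job is handed in when it is done.

```bash
ls; mkdir -p pics; cat > h.py <<'E'
import numpy as np, cv2
from cell import status, get_image, ctrl, models
def world(im,u,v,z=None):
    # pixel -> world using depth (or plane z)
    R=np.array(im["rotation"]);p=np.array(im["position"])
    u=np.asarray(u,float);v=np.asarray(v,float)
    d=np.stack([(u-im["cx"])/im["fx"],-(v-im["cy"])/im["fy"],-np.ones_like(u)],-1)
    if z is None:
        dep=im["z_map"][v.astype(int),u.astype(int)]
        return p+(d*dep[...,None])@R.T
    w=d@R.T
    return p+w*((z-p[2])/w[...,2])[...,None]
def cloud(im):
    v,u=np.mgrid[0:480,0:640]
    return world(im,u,v)
E
python3 - <<'E'
from h import *
s=status.read_state();print(s)
ims={}
for n in ["top","side"]:
    im=get_image(n);cv2.imwrite(f"pics/{n}0.png",im["color"][...,::-1]);print(n,{k:im[k] for k in im if k not in("color","z_map")})
    for k in ["carrier","scanner","clamp_tip","mat","vial","jar"]:
        for b in models.boxes_of(im,k):
            r=b["rect"];c=[(r[0]+r[2])/2,(r[1]+r[3])/2]
            print(k,round(b["score"],2),np.round(r),np.round(world(im,*c)))
E
```

```text
pics
{'clock': 0.0, 'qpos': array([-1.39981865,  0.62933892,  0.03848068,  1.5183586 , -0.02700293,
        0.99630682, -0.02002816]), 'qd': array([-0.00172338, -0.00075106,  0.00089126,  0.0007875 , -0.00066135,
       -0.00014107,  0.00052372]), 'tau': array([ 1.67974966e-03, -5.63417029e+01,  1.22629903e+00, -1.93443185e+01,
        1.08518475e-02,  1.06127738e-02, -1.29947099e-05]), 'eef_pos': array([152.31846338, 631.26149811, 230.39748439]), 'tool_rot': array([-3.13970057e+00,  4.48594717e-05,  2.90475415e+00]), 'force': array([-0.09833584, -0.00961596,  0.21165792]), 'torque': array([ 0.02553691, -0.02071061, -0.03585932]), 'gripper_force': 0.0, 'width': 85.40572502085612}
top {'fx': 478.6319504731915, 'fy': 478.6319504731915, 'cx': 312.34259253223, 'cy': 234.00786236149943, 'position': array([ 350.58152701,   18.95322676, 1156.84239358]), 'rotation': array([ 0.19724807,  0.02320081, -1.5721687 ]), 'shot': 1}
carrier 0.79 [152. 214. 193. 279.] [2093. 1761. 2899.]
carrier 0.59 [370. 312. 425. 350.] [2084. 1753. 2890.]
scanner 0.62 [380. 154. 468. 286.] [2251. 1919. 3057.]
clamp
[... 298 characters left out ...]
137. 1805. 2943.]
jar 0.92 [326. 165. 345. 197.] [2139. 1807. 2945.]
side {'fx': 595.5043486613417, 'fy': 595.5043486613417, 'cx': 326.5332951930563, 'cy': 248.88073805811166, 'position': array([458.05633489, 971.53953747, 647.83019016]), 'rotation': array([ 1.03514842e+00,  2.38963967e-03, -3.05546382e+00]), 'shot': 2}
carrier 0.94 [406. 220. 443. 264.] [4361. 4874. 4551.]
carrier 0.78 [247. 296. 326. 348.] [3465. 3978. 3655.]
carrier 0.76 [245. 382. 353. 469.] [2921. 3435. 3111.]
scanner 0.61 [228. 169. 376. 248.] [4562. 5075. 4752.]
clamp_tip 0.54 [338. 176. 360. 203.] [5207. 5720. 5396.]
mat 0.65 [217. 297. 368. 374.] [3422. 3935. 3611.]
jar 0.68 [234. 238. 259. 278.] [3800. 4314. 3990.]
```

```bash
sed -i 's/R=np.array(im\["rotation"\])/R=Rot.from_euler("xyz",im["rotation"]).as_matrix()/; 1a from scipy.spatial.transform import Rotation as Rot' h.py
python3 - <<'E'
from h import *
for n in ["top","side"]:
    im=get_image(n); np.savez(f"{n}.npz",**im)
    for k in ["carrier","scanner","clamp_tip","vial","jar"]:
        for b in models.boxes_of(im,k):
            r=b["rect"];c=[(r[0]+r[2])/2,(r[1]+r[3])/2]
            print(n,k,round(b["score"],2),np.round(r),np.round(world(im,*c)))
E
```

```text
top carrier 0.97 [151. 217. 194. 277.] [548. 385.  21.]
top carrier 0.89 [371. 313. 431. 351.] [ 345. -155.   52.]
top carrier 0.73 [246. 199. 280. 255.] [590. 162.  46.]
top scanner 0.6 [379. 154. 469. 287.] [ 613. -229.    6.]
top clamp_tip 0.47 [454. 248. 463. 262.] [ 512. -281.   99.]
top vial 0.56 [291. 193. 307. 215.] [640.  76.  66.]
top jar 0.82 [325. 164. 346. 196.] [695. -11.  78.]
side carrier 0.96 [248. 297. 326. 344.] [596. 173.  28.]
side carrier 0.86 [404. 220. 444. 263.] [352. -96.  39.]
side carrier 0.69 [242. 386. 353. 465.] [549. 397.  20.]
side scanner 0.68 [228. 166. 375. 250.] [ 621. -239.   33.]
side clamp_tip 0.57 [338. 174. 358. 201.] [ 519. -289.   64.]
side vial 0.93 [258. 268. 272. 303.] [647.  92.  42.]
```

View pics/top0.png

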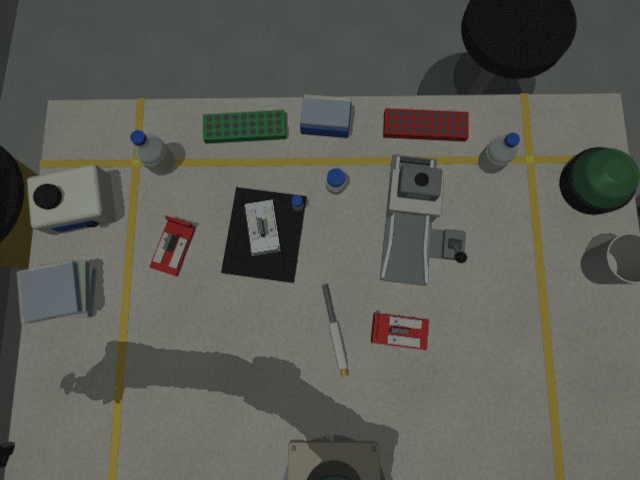

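View pics/side0.png

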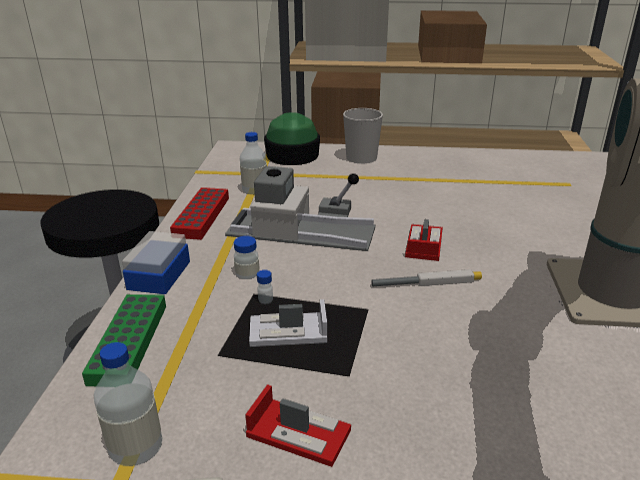

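```bash
cat >> h.py <<'E'
from scipy.optimize import least_squares
def B(x0,x1,y0,y1,z0,z1): return np.array([[x0,x1],[y0,y1],[z0,z1]],float)
CAR=[B(-65,65,-35,35,0,12),B(-26,14,-5,5,12,54),B(-65,-57,-32,32,0,42)]
SCN=[B(-155,165,-56,56,0,8),B(-70,165,38,48,0,22),B(-70,165,-48,-38,0,22),B(0,100,-60,60,70,85),B(0,100,50,60,0,85),B(0,100,-60,-50,0,85),B(30,95,-45,45,85,110),B(145,160,-38,38,0,22),B(-85,-15,-135,-85,0,25)]
def sdf(P,boxes):
    ds=[]
    for b in boxes:
        q=np.abs(P-b.mean(1))-(b[:,1]-b[:,0])/2
        ds.append(np.linalg.norm(np.maximum(q,0),axis=1)+np.minimum(q.max(1),0))
    return np.min(ds,0)
def fit(P,boxes,x0,zfree=True):
    def f(p):
        c,s=np.cos(p[3]),np.sin(p[3]);Q=P-np.r_[p[:2],p[2]]
        return sdf(np.c_[c*Q[:,0]+s*Q[:,1],-s*Q[:,0]+c*Q[:,1],Q[:,2]],boxes)
    r=least_squares(f,x0,loss="soft_l1",f_scale=2,x_scale=[1,1,1,.01])
    return r.x,np.median(np.abs(r.fun)),len(P)
E
python3 - <<'E'
from h import *
for n in ["top","side"]:
    im=dict(np.load(f"{n}.npz")); C=cloud(im); col=im["color"]; W=C.reshape(-1,3); ok=im["z_map"].ravel()>0; W=W[ok]
    for z0 in [(450,60)]:
        m=(np.hypot(W[:,0]-450,W[:,1]-60)<40);print(n,"bench z",np.median(W[m,2]))
    m=(np.abs(W[:,0]-590)<85)&(np.abs(W[:,1]-165)<60)&(W[:,2]>7)&~((W[:,0]>610)&(W[:,1]<115))
    for y0 in (0,.2,-.2): 
        r=fit(W[m],CAR,[590,165,3,y0]);print("carrier",np.round(r[0],3),r[1:])
    m=(np.abs(W[:,0]-613)<190)&(np.abs(W[:,1]+225)<100)&(W[:,2]>4)&(W[:,2]<115)&(W[:,0]>430)
    for y0 in (0,.15,-.15):
        r=fit(W[m],SCN,[590,-220,0,y0]);print("scanner",np.round(r[0],3),r[1:])
    if n=="top":
        cv2.imwrite("pics/crop.png",np.hstack([cv2.resize(col[180:290,215:315,::-1],(400,440)),cv2.resize(col[145:290,370:475,::-1],(400,440))]))
E
```

```text
top bench z -0.07329887791661349
carrier [5.96383e+02 1.68383e+02 5.08900e+00 1.45000e-01] (np.float64(1.929190327280363), 1533)
carrier [5.96441e+02 1.68287e+02 5.07500e+00 1.39000e-01] (np.float64(1.9223781798241717), 1533)
carrier [5.96385e+02 1.68369e+02 5.08500e+00 1.46000e-01] (np.float64(1.927885679211105), 1533)
scanner [ 6.13234e+02 -1.92271e+02  4.56000e-01 -1.30000e-01] (np.float64(1.613861083704606), 5959)
scanner [ 6.13240e+02 -1.92272e+02  4.56000e-01 -1.30000e-01] (np.float64(1.6145942338021229), 5959)
scanner [ 6.13239e+02 -1.92276e+02  4.57000e-01 -1.30000e-01] (np.float64(1.6151071377504298), 5959)
side bench z -0.3240791940023655
carrier [5.95924e+02 1.70199e+02 4.13000e+00 1.68000e-01] (np.float64(1.4013071465740865), 2522)
carrier [5.95924e+02 1.70199e+02 4.13000e+00 1.68000e-01] (np.float64(1.4013071405689193), 2522)
carrier [5.95924e+02 1.70199e+02 4.13000e+00 1.68000e-01] (np.float64(1.401307140100563), 2522)
scanner [ 6.12178e+02 -1.86321e+02  4.64000e-01 -9.80000e-02] (np.float64(1.7616380462591223), 5897)
scanner [ 6.12178e+02 -1.86321e+02  4.64000e-01 -9.80000e-02] (np.float64(1.7616387608985633), 5897)
scanner [ 6.12263e+02 -1.86206e+02  4.66000e-01 -9.90000e-02] (np.float64(1.74791392232774), 5897)
```

View pics/crop.png

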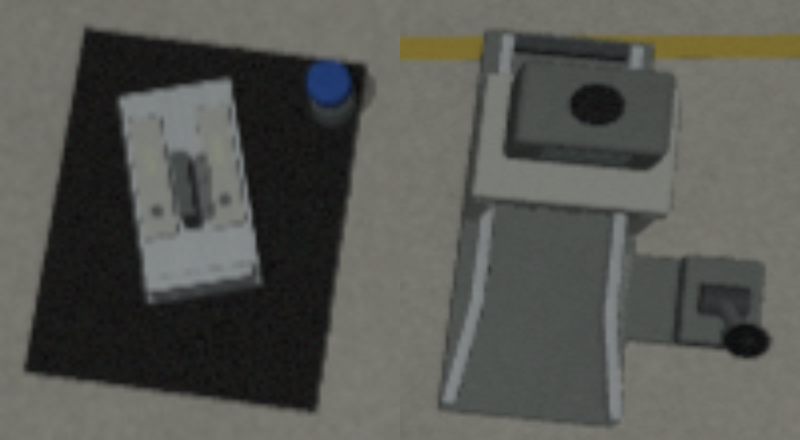

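The candidates are the silver carrier on the mat at top px (263,228), a red one at (172,246) and a red one at (400,330). I choose the silver one. The crop shows its plate on the robot side, with its front pointing away. The moves can't tilt the tool, so I need something to reach under the bridge. The rod lying at (335,330) may serve, so I'll measure it and go look at the scanner from above.

```bash
python3 - <<'E'
from h import *
for n in ["top","side"]:
    im=dict(np.load(f"{n}.npz")); C=cloud(im)
    if n=="top":
        for u,v in [(325,285),(331,322),(334,322),(345,375)]: print(np.round(world(im,u,v,5.)))
    P=C[(C[...,0]>230)&(C[...,0]<480)&(abs(C[...,1]+30)<45)&(C[...,2]>3)&(C[...,2]<40)]
    c=P.mean(0);d=np.linalg.svd((P-c)[:,:2],full_matrices=False)[2][0];d*=np.sign(d[0])
    t=(P-c)[:,:2]@d; w=(P-c)[:,:2]@np.array([-d[1],d[0]])
    print(n,len(P),c,d,"yaw",np.arctan2(d[1],d[0]),t.min(),t.max())
    for a in range(-120,120,15):
        m=(t>=a)&(t<a+15)
        if m.sum()>3: print(a,np.round(c[:2]+d*(a+7)),m.sum(),"w",np.round(np.percentile(w[m],[3,97]),1),"z",np.round(np.percentile(P[m,2],[10,95]),1))
E
```

```text
[456.  15.   5.]
[368.   2.   5.]
[368.  -6.   5.]
[248. -30.   5.]
top 929 [340.47981628 -15.9624286   14.42433751] [0.99639154 0.08487584] yaw 0.08497808005431359 -110.83863561061582 138.15391199293384
-120 [228. -26.] 4 w [-38.1  -0.9] z [3.4 4.1]
-105 [243. -24.] 32 w [-38.7  36.4] z [ 3.1 20.3]
-90 [258. -23.] 62 w [-41.1  19.6] z [ 3.6 20.2]
-75 [273. -22.] 78 w [-34.2  11.5] z [ 4.3 22. ]
-60 [288. -20.] 75 w [-49.8  24.9] z [ 5.5 23.1]
-45 [303. -19.] 80 w [-44.8  30. ] z [ 3.8 21.8]
-30 [318. -18.] 81 w [-42.7  20. ] z [ 3.9 22.9]
-15 [333. -17.] 77 w [-35.8  18.4] z [ 3.6 23. ]
0 [347. -15.] 85 w [-51.5  19.7] z [ 3.9 22.6]
15 [362. -14.] 68 w [-57.2  21. ] z [ 3.9 22.9]
30 [377. -13.] 61 w [-55.6  20.6] z [ 3.4 19.4]
45 [392. -12.] 50 w [-46.9  20.6] z [ 3.6 18.9]
60 [407. -10.] 45 w [-41.   23.4] z [ 4.5 18.4]
75 [422.  -9.] 43 w [-53.3  22.4] z [ 3.5 18.6]
90 [437.  -8.] 40 w [-49.   21.1] z [ 3.3 19.8]
105 [452.  -6.] 28 w [-66.2  19.7] z [ 3.2 19.1]
side 959 [327.00375132  -3.44518382  14.17800583] [0.98507154 0.17214546] yaw 0.17300723382885463 -89.51722062485037 142.0277906730714
-90 [245. -18.] 45 w [-10.4   8.5] z [ 6.7 17.5]
-75 [260. -15.] 73 w [-15.   5.] z [ 5.5 20.1]
-60 [275. -13.] 95 w [-14.3   6. ] z [ 6.  20.3]
-45 [290. -10.] 94 w [-15.9   6.8] z [ 5.8 20.7]
-30 [304.  -7.] 89 w [-11.3   7.3] z [ 5.9 21.1]
-15 [319.  -5.] 96 w [-13.1   8.2] z [ 5.8 21.4]
0 [334.  -2.] 95 w [-12.9   9.1] z [ 6.6 21.4]
15 [349.   0.] 98 w [-11.7   9.5] z [ 5.9 20.6]
30 [363.   3.] 86 w [-13.1   8.8] z [ 5.9 19.9]
45 [378.   6.] 59 w [-6.   5.9] z [ 7.7 17.3]
60 [393.   8.] 51 w [-3.6  5.3] z [ 7.7 17.6]
75 [408.  11.] 45 w [-6.9  4.7] z [ 6.2 17.9]
90 [423.  13.] 23 w [-84.7   1.6] z [ 6.  16.9]
105 [437.  16.] 8 w [-3.7 -0.3] z [15.3 17.7]
```

```bash
python3 -m handwheel '[{"delta_pos":[3.5,-3.8,0.5],"yaw":0.1},{"delta_pos":[3.5,-3.8,0.5],"yaw":0.1},{"delta_pos":[3.5,-3.8,0.5],"yaw":0.1},{"delta_pos":[3,-2.8,0.5],"yaw":0.1},{"delta_pos":[3,-2.8,0.5]},{"delta_pos":[3,-2.8,0.5]},{"delta_pos":[3,-2.8,0.5]},{"delta_pos":[3,-2.8,0.5]},{"delta_pos":[3,-2.8,0.5]},{"delta_pos":[3,-2.8,0.5]}]' 1
```

```text
schema error: expected keys delta_pos, yaw
```

```bash
python3 -m handwheel '[{"delta_pos":[2.8,-2.9,0.4],"yaw":0.1},{"delta_pos":[2.8,-2.9,0.4],"yaw":0.1},{"delta_pos":[2.8,-2.9,0.4],"yaw":0.1},{"delta_pos":[2.8,-2.9,0.4],"yaw":0.09},{"delta_pos":[2.8,-2.9,0],"yaw":0},{"delta_pos":[2.8,-2.9,0],"yaw":0},{"delta_pos":[2.8,-2.9,0],"yaw":0},{"delta_pos":[2.8,-2.9,0],"yaw":0},{"delta_pos":[2.8,-2.9,0],"yaw":0},{"delta_pos":[2.8,-2.9,0],"yaw":0}]' 1; python3 -m handwheel '[{"delta_pos":[2.8,-2.9,0],"yaw":0},{"delta_pos":[2.8,-2.9,0],"yaw":0},{"delta_pos":[2.8,-2.9,0],"yaw":0},{"delta_pos":[2.8,-2.9,0],"yaw":0},{"delta_pos":[2.8,-2.9,0],"yaw":0},{"delta_pos":[1.5,-2.8,0],"yaw":0},{"delta_pos":[0,0,0],"yaw":0},{"delta_pos":[0,0,0],"yaw":0},{"delta_pos":[0,0,0],"yaw":0}]'
cat >> h.py <<'E'
def wrist():
    s=status.read_state(); im=dict(get_image("wrist"))
    T=np.eye(4);T[:3,:3]=Rot.from_euler("xyz",s["tool_rot"]).as_matrix();T[:3,3]=s["eef_pos"]
    T=T@np.array(im["hand_eye"]);im["position"]=T[:3,3];im["rotation"]=Rot.from_matrix(T[:3,:3]).as_euler("xyz")
    return s,im
E
cat > look.py <<'E'
import sys
from h import *
name,what=sys.argv[1:3]
s,im=wrist();np.savez(name+".npz",**im)
cv2.imwrite(f"pics/{name}.png",im["color"][...,::-1])
print(s["eef_pos"],s["tool_rot"],im["position"])
W=cloud(im)[im["z_map"]>0]
print("bench",np.median(W[W[:,2]<15,2]) if (W[:,2]<15).any() else None, W.min(0),W.max(0))
if what=="c":
    m=(np.abs(W[:,0]-596)<85)&(np.abs(W[:,1]-169)<60)&(W[:,2]>7)&(W[:,2]<70)&~((W[:,0]>610)&(W[:,1]<115))
    for y in (0,.3): print(fit(W[m][::7],CAR,[596,169,3,y]))
if what=="s":
    m=(np.abs(W[:,0]-613)<190)&(np.abs(W[:,1]+225)<100)&(W[:,2]>4)&(W[:,2]<115)
    for y in (0,-.2): print(fit(W[m][::17],SCN,[613,-190,0,y]))
E
python3 look.py w1 c
```

```text
clock: 2.13
eef_pos: [433.7, 340.3, 247.6]
tool_rot: [3.141, 0.0, -2.988]
force: [1.1, -0.2, 1.1]
width: 85.8
gripper_force: 0.0
clock: 2.88
eef_pos: [587.0, 169.5, 247.2]
tool_rot: [3.141, -0.001, -2.988]
force: [0.6, 0.9, 0.3]
width: 85.3
gripper_force: 0.0
[587.04658849 169.45377968 247.20898129] [ 3.14065145e+00 -5.61987918e-04 -2.98841693e+00] [509.27453525 157.85333522 391.03252042]
bench 1.5279388573631536 [ 339.54528057 -918.03326492 -757.1468216 ] [2140.38710312 1373.1439986   347.28118826]
(array([5.97263595e+02, 1.68489426e+02, 5.88127421e+00, 1.65637072e-01]), np.float64(1.8703116758318927), 996)
(array([5.97274567e+02, 1.68428187e+02, 5.89301924e+00, 1.66465600e-01]), np.float64(1.8875289582844728), 996)
```

View pics/w1.png

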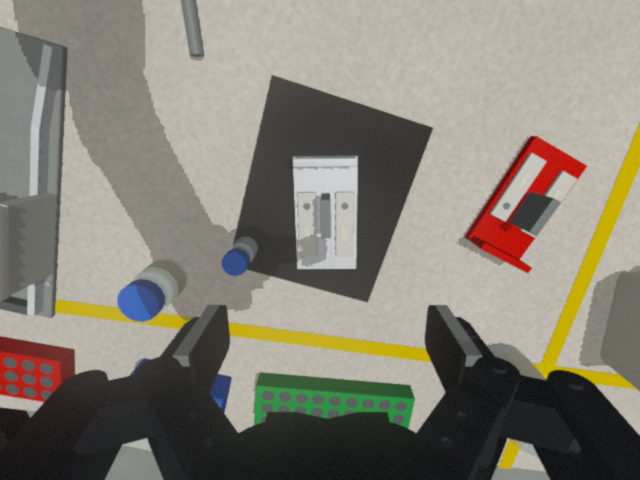

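The wrist view shows the silver carrier at (326,212), with its plate at the top (robot side), and the vial cap at (236,262). The gripper yaw matches the carrier to within 0.01 rad. I'll look at the scanner from above before grasping.

```bash
python3 -m handwheel '[{"delta_pos":[0,-4,0],"yaw":-0.1},{"delta_pos":[0,-4,0],"yaw":-0.1},{"delta_pos":[0,-4,0],"yaw":-0.07},{"delta_pos":[0,-4,0],"yaw":0},{"delta_pos":[0,-4,0],"yaw":0},{"delta_pos":[0,-4,0],"yaw":0},{"delta_pos":[0,-4,0],"yaw":0},{"delta_pos":[0,-4,0],"yaw":0},{"delta_pos":[0,-3,0],"yaw":0},{"delta_pos":[0,-1,0],"yaw":0}]'; python3 -m handwheel '[{"delta_pos":[0,0,0],"yaw":0},{"delta_pos":[0,0,0],"yaw":0},{"delta_pos":[0,0,0],"yaw":0}]'; python3 look.py w2 s
```

```text
clock: 3.77
eef_pos: [586.7, -196.3, 247.6]
tool_rot: [-3.138, 0.001, 3.02]
force: [-0.4, -0.8, 0.1]
width: 85.5
gripper_force: 0.0
clock: 4.02
eef_pos: [588.1, -187.4, 247.3]
tool_rot: [3.139, -0.0, 3.029]
force: [0.9, 0.2, -0.6]
width: 85.1
gripper_force: 0.0
[ 588.10079061 -187.37087814  247.29258214] [ 3.13928381e+00 -1.58289106e-04  3.02908486e+00] [ 509.79295809 -178.45239228  391.08422775]
bench 1.5418869241376285 [  350.60299643 -1341.08875462  -757.23989119] [2113.54848006 1024.49661451  347.53353449]
(array([ 6.13511976e+02, -1.90137468e+02,  1.60724667e+00, -1.27999192e-01]), np.float64(0.6646130802677774), 1662)
(array([ 6.13508050e+02, -1.90153693e+02,  1.60549493e+00, -1.27686121e-01]), np.float64(0.6626826945863371), 1662)
```

View pics/w2.png

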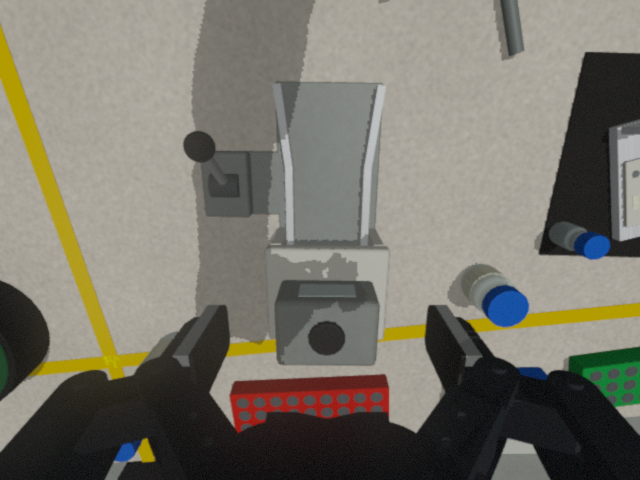

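The scanner fit is tight: origin (613.5,-190.1), yaw about -0.125, with a residual of 0.7 mm. The lever ball is at px (200,146), leaning towards the robot. Next I grasp the carrier.

```bash
python3 -m handwheel '[{"delta_pos":[0.3,4,0],"yaw":0.1},{"delta_pos":[0,4,0],"yaw":0.1},{"delta_pos":[0,4,0],"yaw":0.07},{"delta_pos":[0,4,0],"yaw":0},{"delta_pos":[0,4,0],"yaw":0},{"delta_pos":[0,4,0],"yaw":0},{"delta_pos":[0,4,0],"yaw":0},{"delta_pos":[0,4,0],"yaw":0},{"delta_pos":[0,3,0],"yaw":0},{"delta_pos":[0,0.5,0],"yaw":0}]'; python3 -m handwheel '[{"delta_pos":[0,0,-4],"yaw":0},{"delta_pos":[0,0,-4],"yaw":0},{"delta_pos":[0,0,-4],"yaw":0},{"delta_pos":[0,0,-2],"yaw":0},{"delta_pos":[0,0,0],"yaw":0},{"delta_pos":[0,0,0],"yaw":0},{"delta_pos":[0,0,0],"yaw":0}]'; python3 look.py w3 c
```

```text
clock: 4.9
eef_pos: [588.1, 175.4, 247.4]
tool_rot: [3.135, 0.0, -2.975]
force: [-0.1, 0.5, 0.4]
width: 85.6
gripper_force: 0.0
clock: 5.48
eef_pos: [591.5, 165.1, 109.0]
tool_rot: [3.141, 0.003, -2.987]
force: [0.4, 0.4, 0.8]
width: 85.5
gripper_force: 0.0
[591.46369516 165.07557398 109.0459083 ] [ 3.14087007e+00  2.79016321e-03 -2.98724886e+00] [513.22886283 153.3422295  252.60636513]
bench 1.609060172594809 [ 404.27751746 -115.12762041   -1.97512352] [852.45508753 489.69516424 208.89616058]
(array([5.96612735e+02, 1.70870095e+02, 5.74883301e+00, 1.61697391e-01]), np.float64(1.7374406298076277), 2270)
(array([5.96948752e+02, 1.68905182e+02, 5.75141517e+00, 1.58179157e-01]), np.float64(1.747436524162218), 2270)
```

View pics/w3.png

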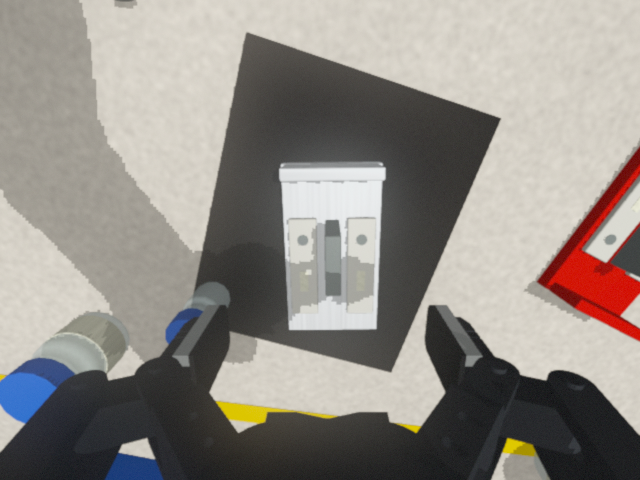

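The fin at px (333,255) lies between the fingers, about 3 mm to +y. I'll correct that, descend and close.

```bash
python3 -m handwheel '[{"delta_pos":[-0.1,0.3,-3],"yaw":0},{"delta_pos":[0,0,-2.5],"yaw":0},{"delta_pos":[0,0,-2.2],"yaw":0},{"delta_pos":[0,0,0],"yaw":0},{"delta_pos":[0,0,0],"yaw":0}]';  python3 -m handwheel '[{"delta_pos":[0,0,0],"yaw":0},{"delta_pos":[0,0,0],"yaw":0},{"delta_pos":[0,0,0],"yaw":0},{"delta_pos":[0,0,0],"yaw":0},{"delta_pos":[0,0,0],"yaw":0},{"delta_pos":[0,0,0],"yaw":0},{"delta_pos":[0,0,0],"yaw":0},{"delta_pos":[0,0,0],"yaw":0}]' -1
```

```text
clock: 5.95
eef_pos: [589.9, 167.1, 31.3]
tool_rot: [3.141, 0.001, -2.988]
force: [0.8, 0.4, 0.6]
width: 85.5
gripper_force: 0.0
clock: 6.62
eef_pos: [589.8, 167.3, 30.9]
tool_rot: [3.141, 0.001, -2.988]
force: [-0.4, 0.8, 6.1]
width: 9.1
gripper_force: 59.6
```

```bash
python3 -m handwheel '[{"delta_pos":[0,0,2],"yaw":0},{"delta_pos":[0,0,3],"yaw":0},{"delta_pos":[0,0,3],"yaw":0},{"delta_pos":[0,0,3],"yaw":0},{"delta_pos":[0,0,0],"yaw":0}]';  python3 -m handwheel '[{"delta_pos":[-1,-2,0],"yaw":-0.05},{"delta_pos":[-1,-3,0],"yaw":-0.05},{"delta_pos":[-1,-3.8,0],"yaw":-0.05},{"delta_pos":[-1,-3.8,0],"yaw":-0.05},{"delta_pos":[-1,-3.8,0],"yaw":-0.05},{"delta_pos":[-0.6,-3.8,0],"yaw":-0.03},{"delta_pos":[-0.5,-3.8,0],"yaw":0},{"delta_pos":[-0.5,-3.8,0],"yaw":0},{"delta_pos":[0,-3.8,0],"yaw":0},{"delta_pos":[0,-3,0],"yaw":0}]'; python3 -m handwheel '[{"delta_pos":[0,0,0],"yaw":0},{"delta_pos":[0,0,0],"yaw":0},{"delta_pos":[0,0,0],"yaw":0}]'; python3 look.py w4 n
```

```text
clock: 7.03
eef_pos: [592.7, 167.7, 145.4]
tool_rot: [3.14, 0.009, -2.989]
force: [1.6, 0.5, -3.0]
width: 9.2
gripper_force: 59.1
clock: 7.87
eef_pos: [521.4, -182.7, 139.1]
tool_rot: [-3.14, -0.003, 3.012]
force: [0.2, 0.1, -3.7]
width: 9.0
gripper_force: 59.1
clock: 8.12
eef_pos: [522.5, -178.2, 139.2]
tool_rot: [3.14, -0.002, 3.015]
force: [0.7, 0.5, -3.2]
width: 8.8
gripper_force: 59.3
[ 522.54271611 -178.23497949  139.15525768] [ 3.14031860e+00 -2.49214303e-03  3.01458796e+00] [ 444.71454807 -168.08554655  283.12918024]
bench 1.3540636886182256 [ 325.44241771 -575.76508535   -1.76464102] [831.89803945 129.45189019 239.67787088]
```

View pics/w4.png

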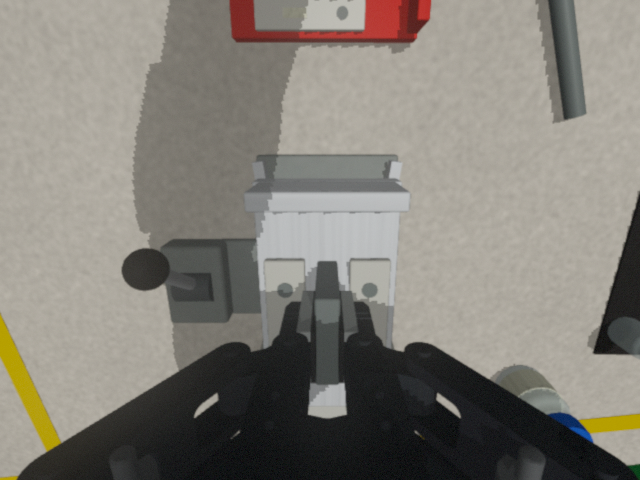

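The carrier is held level and centred over the bed: rails at px 258 and 395, plate centre at 328. I'll lower it.

```bash
python3 -m handwheel '[{"delta_pos":[0,0,-3],"yaw":0},{"delta_pos":[0,0,-3],"yaw":0},{"delta_pos":[0,0,-2],"yaw":0},{"delta_pos":[0,0,-1],"yaw":0},{"delta_pos":[0,0,-0.5],"yaw":0},{"delta_pos":[0,0,-0.4],"yaw":0},{"delta_pos":[0,0,-0.2],"yaw":0},{"delta_pos":[0,0,0],"yaw":0},{"delta_pos":[0,0,0],"yaw":0}]'
```

```text
clock: 8.92
eef_pos: [524.2, -179.2, 40.2]
tool_rot: [-3.141, 0.002, 3.015]
force: [0.2, -0.6, -3.5]
width: 9.1
gripper_force: 59.2
```

```bash
python3 -m handwheel '[{"delta_pos":[0,0,-0.3],"yaw":0},{"delta_pos":[1,-0.12,0],"yaw":0},{"delta_pos":[1.5,-0.19,0],"yaw":0},{"delta_pos":[1.5,-0.19,0],"yaw":0},{"delta_pos":[1.5,-0.19,0],"yaw":0},{"delta_pos":[0,0,0],"yaw":0},{"delta_pos":[0,0,-0.1],"yaw":0},{"delta_pos":[0,0,0],"yaw":0}]'
```

```text
clock: 9.58
eef_pos: [579.0, -186.1, 35.9]
tool_rot: [-3.141, 0.002, 3.015]
force: [2.8, -0.5, 0.3]
width: 8.8
gripper_force: 60.0
```

```bash
python3 -m handwheel '[{"delta_pos":[0,0,0],"yaw":0},{"delta_pos":[0,0,0],"yaw":0},{"delta_pos":[0,0,0],"yaw":0},{"delta_pos":[0,0,0],"yaw":0},{"delta_pos":[0,0,0],"yaw":0}]' 1;  python3 -m handwheel '[{"delta_pos":[0,0,3],"yaw":0},{"delta_pos":[0,0,4],"yaw":0},{"delta_pos":[0,0,4],"yaw":0},{"delta_pos":[-2.5,2.5,2],"yaw":0.05},{"delta_pos":[-2.5,2.5,0],"yaw":0.05},{"delta_pos":[-2.5,2.5,0],"yaw":0.05},{"delta_pos":[-2.5,2.5,0],"yaw":0.05},{"delta_pos":[-2.5,2.5,0],"yaw":0.05},{"delta_pos":[-2,2.5,0],"yaw":0.05},{"delta_pos":[-1,3,0],"yaw":0}]'; python3 -m handwheel '[{"delta_pos":[-0.5,1.8,0],"yaw":0},{"delta_pos":[0,0,0],"yaw":0},{"delta_pos":[0,0,0],"yaw":0},{"delta_pos":[0,0,0],"yaw":0}]'
python3 - <<'E'
from h import *
s,im=wrist();np.savez("w5.npz",**im);cv2.imwrite("pics/w5.png",im["color"][...,::-1]);print(s["eef_pos"],s["tool_rot"])
C=cloud(im);P=C[(C[...,0]>350)&(C[...,0]<480)&(abs(C[...,1]-5)<40)&(C[...,2]>5)&(C[...,2]<40)]
for a in range(350,470,10):
    m=(P[:,0]>=a)&(P[:,0]<a+10)
    if m.sum()>5: print(a,m.sum(),np.round(np.percentile(P[m,1],[3,50,97])),np.round(np.percentile(P[m,2],95)))
for n in ["top"]:
    im=get_image(n);W=cloud(im).reshape(-1,3);r=None
    for k in ["carrier"]:
        for b in models.boxes_of(im,k): print(b)
    np.savez("top2.npz",**im)
E
```

```text
clock: 10.0
eef_pos: [578.1, -186.1, 35.4]
tool_rot: [-3.142, -0.0, 3.015]
force: [0.8, 0.3, -0.4]
width: 69.3
gripper_force: 0.0
clock: 10.83
eef_pos: [419.9, -6.2, 165.4]
tool_rot: [-3.141, -0.003, -2.968]
force: [1.3, 0.8, -1.1]
width: 85.2
gripper_force: 0.0
clock: 11.17
eef_pos: [418.9, 11.2, 165.5]
tool_rot: [-3.141, 0.001, -2.969]
force: [0.2, -0.1, -0.3]
width: 85.3
gripper_force: 0.0
[418.92700357  11.22601097 165.45062899] [-3.14096738e+00  5.29063106e-04 -2.96908209e+00]
350 341 [-14.  -4.   7.] 22.0
360 278 [-12.  -2.   7.] 22.0
370 191 [-6.  1.  7.] 19.0
380 190 [-4.  3. 10.] 19.0
390 185 [-1.  5. 12.] 19.0
400 179 [ 0.  7. 14.] 19.0
410 172 [ 3.  9. 16.] 19.0
420 168 [ 4. 12. 18.] 19.0
430 160 [ 7. 14. 20.] 19.0
440 158 [ 9. 16. 23.] 19.0
450 89 [11. 17. 24.] 19.0
{'rect': [392.3, 210.2, 427.3, 257.5], 'score': 0.9}
{'rect': [149.8, 212.5, 192.5, 277.6], 'score': 0.76}
```

View pics/w5.png

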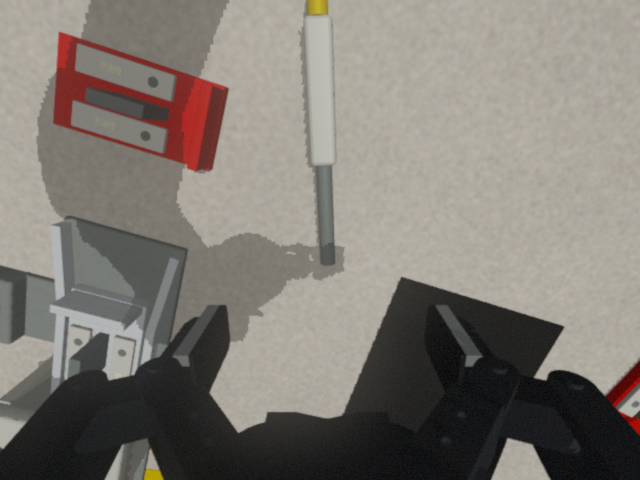

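The rod runs at yaw about 0.2, with its tip at (455,17) (px (327,262)), about 13 mm thick. I'll grip it on the steel about 47 mm behind the tip.

```bash
python3 -m handwheel '[{"delta_pos":[-1.1,-0.25,-2],"yaw":0.03},{"delta_pos":[0,0,-4],"yaw":0},{"delta_pos":[0,0,-4],"yaw":0},{"delta_pos":[0,0,-3],"yaw":0},{"delta_pos":[0,0,-2],"yaw":0},{"delta_pos":[0,0,-0.9],"yaw":0},{"delta_pos":[0,0,0],"yaw":0},{"delta_pos":[0,0,0],"yaw":0},{"delta_pos":[0,0,0],"yaw":0}]'
```

```text
clock: 12.07
eef_pos: [407.2, 2.4, 45.5]
tool_rot: [-3.123, -0.008, -2.94]
force: [0.2, 0.5, 0.3]
width: 85.3
gripper_force: 0.0
```

```bash
python3 -m handwheel '[{"delta_pos":[0,0.3,-1],"yaw":0},{"delta_pos":[0,0.3,-1],"yaw":0},{"delta_pos":[0,0,0],"yaw":0},{"delta_pos":[0,0,0],"yaw":0}]'; python3 -c "
from h import *
s=status.read_state();print(s['qpos'],s['eef_pos'],s['tool_rot'])"
```

```text
clock: 12.4
eef_pos: [407.0, 8.9, 25.6]
tool_rot: [-3.123, -0.009, -2.939]
force: [0.4, 0.7, -0.1]
width: 85.7
gripper_force: 0.0
[ 0.08638667  0.73368911 -0.28131205  2.31369716  1.04468932  0.23865984
  0.61530617] [406.95138582   8.87736244  25.58158953] [-3.12331522 -0.00876503 -2.9385595 ]
```

```bash
python3 -m handwheel '[{"delta_pos":[0.6,0.12,0],"yaw":0},{"delta_pos":[0,0,-0.8],"yaw":0},{"delta_pos":[0,0,-0.7],"yaw":0},{"delta_pos":[0,0,-0.6],"yaw":0},{"delta_pos":[0,0,0],"yaw":0},{"delta_pos":[0,0,0],"yaw":0}]'
```

```text
clock: 12.9
eef_pos: [413.4, 10.0, 4.6]
tool_rot: [-3.123, -0.008, -2.939]
force: [-0.2, 0.6, 0.5]
width: 85.2
gripper_force: 0.0
```

```bash
python3 -m handwheel '[{"delta_pos":[0,0,0],"yaw":0},{"delta_pos":[0,0,0],"yaw":0},{"delta_pos":[0,0,0],"yaw":0},{"delta_pos":[0,0,0],"yaw":0},{"delta_pos":[0,0,0],"yaw":0},{"delta_pos":[0,0,0],"yaw":0},{"delta_pos":[0,0,0],"yaw":0},{"delta_pos":[0,0,0],"yaw":0}]' -1;python3 -m handwheel '[{"delta_pos":[0.3,0,2],"yaw":0},{"delta_pos":[0.3,0,3],"yaw":0},{"delta_pos":[0.3,0,3],"yaw":0},{"delta_pos":[0.3,0,2],"yaw":0},{"delta_pos":[0,0,0],"yaw":0},{"delta_pos":[0,0,0],"yaw":0}]'
python3 look.py w6 n
```

```text
clock: 13.57
eef_pos: [412.9, 10.1, 4.2]
tool_rot: [-3.123, -0.009, -2.939]
force: [0.6, 0.2, 2.0]
width: 11.3
gripper_force: 58.5
clock: 14.07
eef_pos: [425.5, 9.9, 104.7]
tool_rot: [-3.123, -0.007, -2.94]
force: [-0.5, -0.4, -1.4]
width: 11.4
gripper_force: 58.7
[425.50476719   9.87441151 104.73210044] [-3.12335391 -0.00660721 -2.94017306] [348.70287617  -2.58507978 249.00177467]
bench 1.3959382157817402 [ 232.90676623 -240.21954906   -2.23980216] [712.44841853 342.8179967  205.36024744]
```

View pics/w6.png

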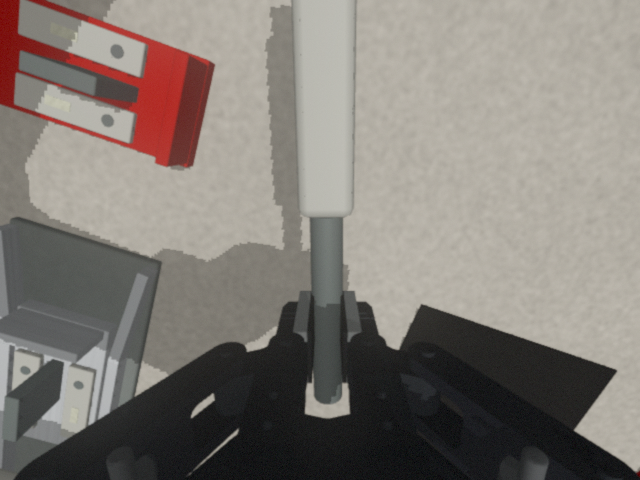

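```bash
python3 - <<'E'
from h import *
im=dict(np.load("w6.npz"));C=cloud(im);s=status.read_state()
for v in range(20,400,30):
    u=327
    p=C[v,u-3:u+4]; p=np.median(p,0);print(v,np.round(p-s["eef_pos"],1))
E
```

```text
20 [-111.1  -22.    15.9]
50 [-102.5  -20.2   16. ]
80 [-93.2 -18.3  16.9]
110 [-83.8 -16.4  17. ]
140 [-73.9 -14.4  16.7]
170 [-63.5 -12.2  17. ]
200 [-52.5 -10.   16.9]
230 [-40.1  -7.5  13.9]
260 [-27.8  -5.   14.5]
290 [-14.5  -2.3  14.1]
320 [-0.3  0.6 14. ]
350 [14.3  3.7 14.6]
380 [29.8  6.8 14.8]
```

```bash
python3 - <<'E'
from h import *
im=dict(np.load("top.npz"));c=im["color"].astype(int);C=cloud(im)
m=(c[...,0]>90)&(c[...,1]<60)&(C[...,0]<420)&(abs(C[...,1]+150)<130)
P=C[m];print("red top",P.min(0).round(),P.max(0).round(),np.percentile(P,[2,98],axis=0).round())
im=dict(np.load("w5.npz"));C=cloud(im);c=im["color"].astype(int)
m=(c[...,0]>120)&(c[...,1]<60)&(C[...,2]>8)&(C[...,0]<450)&(C[...,1]<-50);P=C[m];print("red w",np.percentile(P,[1,99],axis=0).round())
h=P[P[:,2]>30];print(np.percentile(h,[2,98],axis=0).round() if len(h) else 0)
# carrier now, lane frame
im=dict(np.load("top2.npz"));W=cloud(im).reshape(-1,3)
x=np.array([.9919,-.127]);y=np.array([.127,.9919]);S=np.array([613.5,-190.1])
L=np.c_[(W[:,:2]-S)@x,(W[:,:2]-S)@y,W[:,2]]
m=(abs(L[:,1])<30)&(L[:,0]>-140)&(L[:,0]<-60)&(L[:,2]>35)&(L[:,2]<60);print("plate",np.percentile(L[m],[3,50,97],axis=0).round(1))
E
```

```text
red top [ 306. -226.   -3.] [387. -90.  54.] [[ 311. -222.    2.]
 [ 384.  -95.   44.]]
red w [[ 307. -222.   12.]
 [ 383.  -91.   44.]]
[[ 324. -103.   41.]
 [ 383.  -90.   45.]]
plate [[-92.5 -26.7  36.7]
 [-89.8   0.8  49.3]
 [-84.5  28.2  54.1]]
```

```bash
python3 -m handwheel '[{"delta_pos":[2,-0.5,-2],"yaw":-0.1},{"delta_pos":[2.5,-0.5,-3],"yaw":-0.1},{"delta_pos":[0,0,-2.5],"yaw":-0.1},{"delta_pos":[0,0,-1.5],"yaw":0},{"delta_pos":[0,0,-0.9],"yaw":0},{"delta_pos":[0,0,0],"yaw":0},{"delta_pos":[0,0,0],"yaw":0}]'
```

```text
clock: 14.7
eef_pos: [468.6, 0.5, 4.2]
tool_rot: [-3.123, -0.011, 3.046]
force: [-0.0, 0.2, -0.5]
width: 11.6
gripper_force: 61.5
```

```bash
python3 -m handwheel '[{"delta_pos":[0,0,0],"yaw":0},{"delta_pos":[0,0,0],"yaw":0},{"delta_pos":[0,0,0],"yaw":0},{"delta_pos":[0,0,0],"yaw":0},{"delta_pos":[0,0,0],"yaw":0}]' 1;  python3 -m handwheel '[{"delta_pos":[0,0,3],"yaw":0},{"delta_pos":[0,0,4],"yaw":0},{"delta_pos":[0,0,4],"yaw":0},{"delta_pos":[0.6,-3.5,1],"yaw":-0.03},{"delta_pos":[0.6,-3.5,0],"yaw":0},{"delta_pos":[0.6,-3.5,0],"yaw":0},{"delta_pos":[0.6,-3.5,0],"yaw":0},{"delta_pos":[0.6,-3.5,0],"yaw":0},{"delta_pos":[0,0,0],"yaw":0},{"delta_pos":[0,0,0],"yaw":0}]'; python3 -m handwheel '[{"delta_pos":[0,0,0],"yaw":0},{"delta_pos":[0,0,0],"yaw":0},{"delta_pos":[0,0,0],"yaw":0},{"delta_pos":[0,0,0],"yaw":0}]' -1
python3 - <<'E'
from h import *
s,im=wrist()
np.savez("w7.npz",**im);print(s["eef_pos"],s["tool_rot"],s["width"])
W=cloud(im).reshape(-1,3)
x=np.array([.9919,-.127]);y=np.array([.127,.9919]);S=np.array([613.5,-190.1])
print("tcp lane",(s["eef_pos"][:2]-S)@x,(s["eef_pos"][:2]-S)@y)
L=np.c_[(W[:,:2]-S)@x,(W[:,:2]-S)@y,W[:,2]]
m=(abs(L[:,1])<40)&(L[:,0]>-140)&(L[:,0]<-70)&(L[:,2]>35)&(L[:,2]<60);print("plate",m.sum(),np.percentile(L[m],[3,50,97],axis=0).round(1))
C=W;P=C[(C[:,0]>350)&(C[:,0]<560)&(abs(C[:,1]-0)<50)&(C[:,2]>5)&(C[:,2]<40)]
for a in range(350,540,20):
    m=(P[:,0]>=a)&(P[:,0]<a+10)
    if m.sum()>5: print(a,m.sum(),np.round(np.percentile(P[m,1],[3,50,97])),np.round(np.percentile(P[m,2],95)))
E
```

```text
clock: 15.12
eef_pos: [470.0, 0.1, 5.5]
tool_rot: [-3.124, -0.008, 3.044]
force: [-0.7, 0.3, -0.4]
width: 71.0
gripper_force: 0.0
clock: 15.95
eef_pos: [499.3, -177.6, 124.9]
tool_rot: [-3.123, -0.009, 3.008]
force: [-0.8, 0.7, 0.2]
width: 85.4
gripper_force: 0.0
clock: 16.28
eef_pos: [499.9, -173.5, 125.3]
tool_rot: [-3.124, -0.009, 3.017]
force: [-0.4, -0.3, -0.4]
width: 38.6
gripper_force: 0.0
[ 499.93086008 -173.49604371  125.32775717] [-3.1238462  -0.00877474  3.01663633] 38.620796180028734
tcp lane -114.7579323322786 2.04618347291797
plate 1663 [[-92.8 -30.1  36.1]
 [-91.8  -0.5  50.4]
 [-85.2  29.1  52.2]]
350 27 [1. 1. 2.] 13.0
370 848 [-1.  5. 19.] 22.0
390 779 [-3.  3. 17.] 22.0
410 718 [-5.  1. 15.] 22.0
430 356 [-3.  1.  9.] 19.0
450 331 [-5. -1.  6.] 19.0
470 313 [-8. -4.  4.] 19.0
490 288 [-10.  -6.   2.] 19.0
510 38 [-11.  -6.   1.] 19.0
```

```bash
python3 -m handwheel '[{"delta_pos":[0,-0.2,-4],"yaw":0},{"delta_pos":[0,0,-4],"yaw":0},{"delta_pos":[0,0,-1.7],"yaw":0},{"delta_pos":[0,0,0],"yaw":0},{"delta_pos":[0,0,0],"yaw":0}]';python3 -m handwheel '[{"delta_pos":[0.6,-0.08,0],"yaw":0},{"delta_pos":[0.6,-0.08,0],"yaw":0},{"delta_pos":[1,-0.13,0],"yaw":0},{"delta_pos":[1,-0.13,0],"yaw":0},{"delta_pos":[1,-0.13,0],"yaw":0},{"delta_pos":[1,-0.13,0],"yaw":0},{"delta_pos":[1,-0.13,0],"yaw":0},{"delta_pos":[1,-0.13,0],"yaw":0},{"delta_pos":[0,0,0],"yaw":0},{"delta_pos":[0,0,0],"yaw":0}]'
```

```text
clock: 16.75
eef_pos: [499.6, -175.9, 27.8]
tool_rot: [-3.124, -0.01, 3.016]
force: [-0.2, 0.3, 0.0]
width: -0.3
gripper_force: 0.0
clock: 17.58
eef_pos: [573.4, -186.4, 29.4]
tool_rot: [-3.124, -0.006, 3.014]
force: [0.6, -0.8, 0.0]
width: 0.1
gripper_force: 0.0
```

```bash
python3 -m handwheel '[{"delta_pos":[0.6,-0.08,0],"yaw":0},{"delta_pos":[0.7,-0.09,0],"yaw":0},{"delta_pos":[0.6,-0.08,0],"yaw":0},{"delta_pos":[0,0,0],"yaw":0}]';python3 -m handwheel '[{"delta_pos":[-2,0.25,0],"yaw":0},{"delta_pos":[-2,0.25,3],"yaw":0},{"delta_pos":[-2,0.5,4],"yaw":0},{"delta_pos":[-1,3,3],"yaw":0},{"delta_pos":[-1,3.5,0],"yaw":0},{"delta_pos":[0,3.5,0],"yaw":0},{"delta_pos":[0,3,0],"yaw":0},{"delta_pos":[0,3,0],"yaw":0},{"delta_pos":[0,2,0],"yaw":0.03},{"delta_pos":[0,0,0],"yaw":0}]' 1;python3 -m handwheel '[{"delta_pos":[0,0,0],"yaw":0},{"delta_pos":[0,0,0],"yaw":0}]'
cat > meas.py <<'E'
from h import *
x=np.array([.9919,-.127]);y=np.array([.127,.9919]);S=np.array([613.5,-190.1])
s,im=wrist();print(s["eef_pos"],s["tool_rot"],s["width"],"tcp lane",(s["eef_pos"][:2]-S)@x,(s["eef_pos"][:2]-S)@y)
np.savez("wl.npz",**im);cv2.imwrite("pics/wl.png",im["color"][...,::-1])
for n,i in (("wrist",im),("top",get_image("top"))):
    W=cloud(i).reshape(-1,3);L=np.c_[(W[:,:2]-S)@x,(W[:,:2]-S)@y,W[:,2]]
    m=(abs(L[:,1])<40)&(L[:,0]>-120)&(L[:,0]<-1)&(L[:,2]>25)&(L[:,2]<60)
    if m.sum()>10: print(n,"plate",m.sum(),np.percentile(L[m],[3,50,97],axis=0).round(1).tolist())
    m=(abs(L[:,1])<30)&(L[:,0]>105)&(L[:,0]<160)&(L[:,2]>14)&(L[:,2]<30)
    if m.sum()>10: print(n,"front",m.sum(),np.percentile(L[m],[3,50,97],axis=0).round(1).tolist())
E
python3 meas.py
```

```text
clock: 17.92
eef_pos: [591.8, -188.9, 28.5]
tool_rot: [-3.124, -0.008, 3.014]
force: [-0.7, -0.7, 0.2]
width: -0.0
gripper_force: 0.4
clock: 18.75
eef_pos: [514.0, 6.1, 125.0]
tool_rot: [-3.129, -0.005, 3.053]
force: [0.6, 0.6, 1.3]
width: 85.3
gripper_force: 0.0
clock: 18.92
eef_pos: [513.2, -1.1, 123.9]
tool_rot: [-3.123, -0.008, 3.044]
force: [-0.2, -0.6, -0.0]
width: 85.2
gripper_force: 0.0
[513.1752526   -1.10332586 123.9126767 ] [-3.12309067 -0.00809149  3.043556  ] 85.24320247300527 tcp lane -123.51469456349031 174.72455816313388
wrist plate 724 [[-11.6, -31.7, 25.5], [-10.7, -3.7, 33.0], [-9.8, 16.0, 44.3]]
top plate 137 [[-11.5, -32.5, 28.2], [-9.0, -6.2, 48.0], [-3.2, 25.9, 53.0]]
top front 135 [[144.2, -27.3, 15.2], [149.5, 0.2, 20.9], [157.3, 28.9, 25.7]]
```

View pics/wl.png

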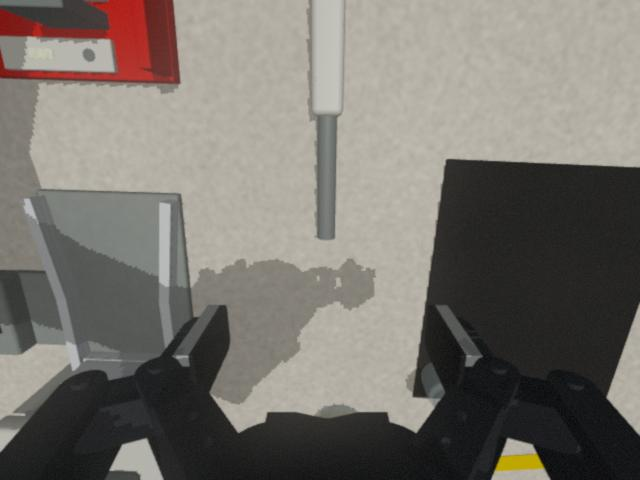

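```bash
python3 -m handwheel '[{"delta_pos":[-2.2,0.1,-2],"yaw":0},{"delta_pos":[-2.1,0.1,-3],"yaw":0},{"delta_pos":[0,0,-3],"yaw":0},{"delta_pos":[0,0,-2.5],"yaw":0},{"delta_pos":[0,0,-1.4],"yaw":0},{"delta_pos":[0,0,0],"yaw":0},{"delta_pos":[0,0,0],"yaw":0}]';python3 -m handwheel '[{"delta_pos":[0,0,0],"yaw":0},{"delta_pos":[0,0,0],"yaw":0},{"delta_pos":[0,0,0],"yaw":0},{"delta_pos":[0,0,0],"yaw":0},{"delta_pos":[0,0,0],"yaw":0},{"delta_pos":[0,0,0],"yaw":0},{"delta_pos":[0,0,0],"yaw":0},{"delta_pos":[0,0,0],"yaw":0}]' -1
```

```text
clock: 19.6
eef_pos: [469.6, 0.9, 4.5]
tool_rot: [-3.123, -0.01, 3.043]
force: [-0.5, 0.2, 0.7]
width: 85.8
gripper_force: 0.0
clock: 20.27
eef_pos: [470.1, 1.5, 5.1]
tool_rot: [-3.123, -0.008, 3.044]
force: [0.7, -0.5, 2.0]
width: 11.4
gripper_force: 58.6
```

```bash
python3 -m handwheel '[{"delta_pos":[0,0,3],"yaw":0},{"delta_pos":[0,0,4],"yaw":0},{"delta_pos":[0,0,3],"yaw":0},{"delta_pos":[1.2,-3,0],"yaw":-0.03},{"delta_pos":[1.6,-3.5,0],"yaw":0},{"delta_pos":[1.6,-3.5,0],"yaw":0},{"delta_pos":[1.6,-3.5,0],"yaw":0},{"delta_pos":[1.6,-3.5,0],"yaw":0},{"delta_pos":[0.8,-1.4,0],"yaw":0},{"delta_pos":[0,0,0],"yaw":0}]';python3 -m handwheel '[{"delta_pos":[0,0,0],"yaw":0},{"delta_pos":[0,0,0],"yaw":0}]'; python3 - <<'E'
from h import *
x=np.array([.9919,-.127]);y=np.array([.127,.9919]);S=np.array([613.5,-190.1])
s,im=wrist();print(s["eef_pos"],s["tool_rot"],"tcp lane",(s["eef_pos"][:2]-S)@x,(s["eef_pos"][:2]-S)@y)
C=cloud(im)
W=C.reshape(-1,3);L=np.c_[(W[:,:2]-S)@x,(W[:,:2]-S)@y,W[:,2]]
z=s["eef_pos"][2]
m=(abs(L[:,1])<8)&(abs(L[:,2]-z-11)<6)&(L[:,0]>-120)&(L[:,0]<0)
T=L[m];print(len(T),T[:,0].min(),T[:,0].max())
for a in range(-120,0,10):
    q=T[(T[:,0]>=a)&(T[:,0]<a+10)]
    if len(q)>3:print(a,len(q),np.median(q,0).round(1))
m=(abs(L[:,1])<40)&(L[:,0]>-60)&(L[:,0]<-1)&(L[:,2]>25)&(L[:,2]<60)
if m.sum()>10: print("plate",m.sum(),np.percentile(L[m],[3,50,97],axis=0).round(1).tolist())
E
```

```text
clock: 21.1
eef_pos: [554.6, -188.3, 104.0]
tool_rot: [-3.121, -0.008, 3.006]
force: [0.6, 0.0, -2.0]
width: 11.6
gripper_force: 58.8
clock: 21.27
eef_pos: [553.0, -180.9, 104.6]
tool_rot: [-3.125, -0.01, 3.016]
force: [-0.4, -1.4, -1.9]
width: 11.5
gripper_force: 58.8
[ 553.03539486 -180.85962154  104.56517912] [-3.12486843 -0.01007716  3.01571755] tcp lane -61.14836990597827 1.4865265405313242
6405 -119.99962283995988 -18.671249371340192
-120 1002 [-1.154e+02  1.000e-01  1.196e+02]
-110 733 [-104.9    1.5  116. ]
-100 710 [-95.    1.6 116. ]
-90 683 [-85.1   1.6 116.1]
-80 748 [-74.1   0.7 116.2]
-70 536 [-65.1   1.6 116.5]
-60 515 [-55.    1.6 116.5]
-50 491 [-44.9   2.1 116.4]
-40 487 [-35.1   1.6 116.6]
-30 471 [-25.    1.6 116.5]
-20 29 [-19.5   2.6 116.6]
```

```bash
python3 -m handwheel '[{"delta_pos":[0,-0.15,-3],"yaw":0},{"delta_pos":[0,0,-3],"yaw":0},{"delta_pos":[0,0,-1.6],"yaw":0},{"delta_pos":[0,0,0],"yaw":0},{"delta_pos":[0,0,0],"yaw":0}]';python3 -m handwheel '[{"delta_pos":[0.5,-0.06,0],"yaw":0},{"delta_pos":[0.5,-0.06,0],"yaw":0},{"delta_pos":[0.5,-0.06,0],"yaw":0},{"delta_pos":[0.5,-0.06,0],"yaw":0},{"delta_pos":[0.5,-0.06,0],"yaw":0},{"delta_pos":[0.3,-0.04,0],"yaw":0},{"delta_pos":[0,0,0],"yaw":0},{"delta_pos":[0,0,0],"yaw":0}]'
```

```text
clock: 21.73
eef_pos: [553.2, -182.1, 28.7]
tool_rot: [-3.124, -0.011, 3.017]
force: [0.1, 0.4, -0.6]
width: 11.5
gripper_force: 58.8
clock: 22.4
eef_pos: [582.9, -187.5, 29.0]
tool_rot: [-3.124, -0.007, 3.014]
force: [-0.1, -0.5, 0.6]
width: 11.2
gripper_force: 58.9
```

```bash
python3 -m handwheel '[{"delta_pos":[0.2,-0.03,0],"yaw":0},{"delta_pos":[0.1,0,0],"yaw":0},{"delta_pos":[0,0,0],"yaw":0}]';python3 -m handwheel '[{"delta_pos":[0.1,0,0],"yaw":0},{"delta_pos":[0,0,0],"yaw":0}]';python3 -m handwheel '[{"delta_pos":[0.1,0,0],"yaw":0},{"delta_pos":[0,0,0],"yaw":0}]'
python3 meas.py
```

```text
clock: 22.65
eef_pos: [584.4, -187.6, 28.8]
tool_rot: [-3.123, -0.01, 3.014]
force: [-3.5, 1.0, 1.5]
width: 11.4
gripper_force: 59.0
clock: 22.82
eef_pos: [585.6, -187.6, 28.8]
tool_rot: [-3.124, -0.009, 3.014]
force: [-3.5, 0.3, 1.0]
width: 11.5
gripper_force: 59.0
clock: 22.98
eef_pos: [586.8, -187.6, 28.8]
tool_rot: [-3.124, -0.009, 3.014]
force: [-3.3, 0.2, 0.8]
width: 11.0
gripper_force: 59.0
[ 586.78718732 -187.62676068   28.83515983] [-3.12357324 -0.0089003   3.01418625] 11.02621065778323 tcp lane -26.81054028841181 -0.9393211240834173
wrist plate 13634 [[-117.7, -13.7, 37.4], [-77.7, -0.7, 42.6], [-9.0, 12.9, 56.1]]
top plate 312 [[-117.9, -11.8, 30.8], [-83.5, -0.5, 40.8], [-34.0, 9.9, 46.8]]
top front 192 [[137.3, -27.0, 16.7], [146.5, 1.7, 21.2], [156.5, 28.3, 25.2]]
```

```bash
for i in 1; do python3 -m handwheel '[{"delta_pos":[0.1,-0.01,0],"yaw":0},{"delta_pos":[0,0,0],"yaw":0}]'; done; python3 -m handwheel '[{"delta_pos":[0.1,-0.01,0],"yaw":0},{"delta_pos":[0,0,0],"yaw":0}]';python3 -m handwheel '[{"delta_pos":[0.1,-0.01,0],"yaw":0},{"delta_pos":[0,0,0],"yaw":0}]'
```

```text
clock: 23.25
eef_pos: [586.8, -187.6, 28.7]
tool_rot: [-3.123, -0.011, 3.014]
force: [-5.5, 0.4, 2.6]
width: 11.3
gripper_force: 59.0
clock: 23.42
eef_pos: [586.8, -187.6, 28.5]
tool_rot: [-3.123, -0.013, 3.014]
force: [-6.7, 0.4, 3.3]
width: 11.4
gripper_force: 59.2
clock: 23.58
eef_pos: [586.9, -187.6, 28.4]
tool_rot: [-3.123, -0.015, 3.014]
force: [-9.4, 1.2, 3.7]
width: 11.3
gripper_force: 59.3
```

The carrier is home: the TCP stalls while the force rises. I'll back out, put the rod down and look.

```bash
python3 -m handwheel '[{"delta_pos":[-1.3,0.17,0],"yaw":0},{"delta_pos":[-2,0.25,0],"yaw":0},{"delta_pos":[-1,0.12,1],"yaw":0},{"delta_pos":[0,0,4],"yaw":0},{"delta_pos":[0,0,4],"yaw":0},{"delta_pos":[-1.5,3.5,0],"yaw":0.03},{"delta_pos":[-1.5,3.5,0],"yaw":0},{"delta_pos":[-1.5,3.5,0],"yaw":0},{"delta_pos":[-1.5,3.5,0],"yaw":0},{"delta_pos":[-1.5,3.5,0],"yaw":0}]'; python3 -m handwheel '[{"delta_pos":[0,0.7,-2],"yaw":0},{"delta_pos":[0,0,-3],"yaw":0},{"delta_pos":[0,0,-3],"yaw":0},{"delta_pos":[0,0,-2],"yaw":0},{"delta_pos":[0,0,-1.2],"yaw":0},{"delta_pos":[0,0,0],"yaw":0},{"delta_pos":[0,0,0],"yaw":0}]'
python3 - <<'E'
from h import *
x=np.array([.9919,-.127]);y=np.array([.127,.9919]);S=np.array([613.5,-190.1])
out=[]
for n in("top","side"):
    im=get_image(n);W=cloud(im).reshape(-1,3);L=np.c_[(W[:,:2]-S)@x,(W[:,:2]-S)@y,W[:,2]]
    m=(abs(L[:,1])<36)&(L[:,0]>102)&(L[:,0]<165)
    for a in range(102,165,4):
        q=L[m&(L[:,0]>=a)&(L[:,0]<a+4)]
        if len(q): print(n,a,len(q),np.median(q[:,2]).round(1),end="; ")
    c=im["color"][...,::-1]
    out.append(cv2.resize(c[140:300,370:480] if n=="top" else c[150:260,220:390],(390,480)))
cv2.imwrite("pics/home.png",np.hstack(out))
E
```

```text
clock: 24.42
eef_pos: [472.8, -5.5, 119.5]
tool_rot: [-3.126, -0.005, 3.044]
force: [1.6, 0.9, -1.6]
width: 11.5
gripper_force: 58.9
clock: 25.0
eef_pos: [472.7, 0.5, 6.9]
tool_rot: [-3.125, -0.008, 3.045]
force: [-0.1, 0.7, -0.9]
width: 11.4
gripper_force: 58.9
top 126 3 9.3; top 130 4 10.1; top 134 23 19.3; top 138 50 20.6; top 142 51 20.0; top 146 45 21.7; top 150 41 21.3; top 154 32 20.2; top 158 1 15.9; top 162 20 7.5; side 106 1 20.0; side 110 8 21.7; side 114 14 22.8; side 118 17 23.5; side 122 10 24.2; side 126 14 20.1; side 130 24 19.5; side 134 25 19.6; side 138 24 20.1; side 142 34 20.6; side 146 27 21.8; side 150 23 21.5; side 154 12 20.4; side 162 1 8.2;
```

View pics/home.png

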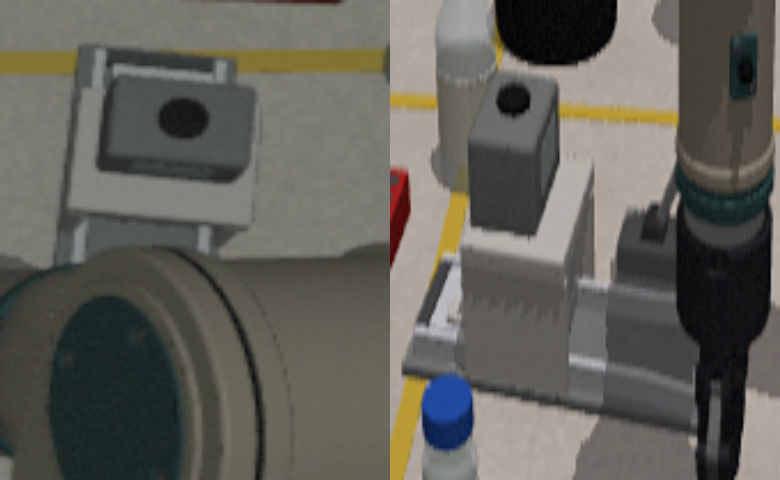

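The tray runs right up to the stop with no gap (z about 20 mm up to x 146), so it is home. Now I release the rod and go to the lever.

```bash
python3 -m handwheel '[{"delta_pos":[0,0,-0.1],"yaw":0},{"delta_pos":[0,0,0],"yaw":0},{"delta_pos":[0,0,0],"yaw":0},{"delta_pos":[0,0,0],"yaw":0},{"delta_pos":[0,0,0],"yaw":0}]' 1; python3 -m handwheel '[{"delta_pos":[0,0,3],"yaw":0},{"delta_pos":[0,0,4],"yaw":0},{"delta_pos":[0,0,4],"yaw":0},{"delta_pos":[0,-2,3.5],"yaw":-0.03},{"delta_pos":[0,-3.8,0],"yaw":0},{"delta_pos":[0,-3.8,0],"yaw":0},{"delta_pos":[0,-3.8,0],"yaw":0},{"delta_pos":[0,-3.8,0],"yaw":0},{"delta_pos":[0,-3.8,0],"yaw":0},{"delta_pos":[0,-3.8,0],"yaw":0}]';python3 -m handwheel '[{"delta_pos":[0,-3.5,0],"yaw":0},{"delta_pos":[0,0,0],"yaw":0},{"delta_pos":[0,0,0],"yaw":0},{"delta_pos":[0,0,0],"yaw":0},{"delta_pos":[0,0,0],"yaw":0},{"delta_pos":[0,0,0],"yaw":0}]' -1
python3 - <<'E'
from h import *
x=np.array([.9919,-.127]);y=np.array([.127,.9919]);S=np.array([613.5,-190.1])
s,im=wrist();print(s["eef_pos"],s["tool_rot"],"tcp lane",(s["eef_pos"][:2]-S)@x,(s["eef_pos"][:2]-S)@y)
for n,i in(("w",im),("top",get_image("top"))):
    W=cloud(i).reshape(-1,3);L=np.c_[(W[:,:2]-S)@x,(W[:,:2]-S)@y,W[:,2]]
    m=(L[:,0]>-140)&(L[:,0]<0)&(L[:,1]<-70)&(L[:,1]>-150)&(L[:,2]>70)&(L[:,2]<115)
    if m.sum()>5: print(n,m.sum(),np.percentile(L[m],[3,50,97],axis=0).round(1).tolist())
    m=(L[:,0]>-10)&(L[:,0]<30)&(abs(L[:,1])<30)&(L[:,2]>20)&(L[:,2]<60);print("plate",m.sum(),np.percentile(L[m],[5,50],axis=0).round(1).tolist() if m.sum()>5 else 0)
E
```

```text
clock: 25.52
eef_pos: [472.0, -0.6, 6.2]
tool_rot: [-3.124, -0.008, 3.044]
force: [0.6, -0.1, -0.3]
width: 71.7
gripper_force: 0.0
clock: 26.35
eef_pos: [471.2, -250.5, 151.0]
tool_rot: [-3.123, -0.009, 3.014]
force: [0.9, 1.6, -1.1]
width: 85.2
gripper_force: 0.0
clock: 26.85
eef_pos: [472.1, -281.8, 151.1]
tool_rot: [-3.124, -0.009, 3.017]
force: [0.4, -0.1, -0.4]
width: 12.5
gripper_force: 0.0
[ 472.10377141 -281.83414096  151.08595458] [-3.12407553 -0.00875809  3.01705053] tcp lane -128.60068323791887 -108.94841544774941
w 936 [[-104.4, -117.8, 89.8], [-97.6, -109.6, 101.0], [-84.4, -101.7, 104.2]]
plate 99 [[14.7, -8.2, 44.7], [15.9, -3.7, 50.5]]
top 37 [[-93.0, -115.4, 71.8], [-85.4, -106.4, 98.8], [-76.8, -99.8, 104.2]]
plate 1 0
```

```bash
python3 -m handwheel '[{"delta_pos":[0,-0.1,-3],"yaw":0},{"delta_pos":[0,0,-3],"yaw":0},{"delta_pos":[0,0,-2.1],"yaw":0},{"delta_pos":[0,0,0],"yaw":0},{"delta_pos":[0.5,-0.06,0],"yaw":0},{"delta_pos":[0.8,-0.1,0],"yaw":0},{"delta_pos":[0.8,-0.1,0],"yaw":0},{"delta_pos":[0.8,-0.1,0],"yaw":0},{"delta_pos":[0.8,-0.1,0],"yaw":0},{"delta_pos":[0.8,-0.1,0],"yaw":0}]'; python3 -m handwheel '[{"delta_pos":[0.8,-0.1,0],"yaw":0},{"delta_pos":[0.8,-0.1,0],"yaw":0},{"delta_pos":[0.8,-0.1,0],"yaw":0},{"delta_pos":[0.8,-0.1,0],"yaw":0},{"delta_pos":[0.6,-0.08,0],"yaw":0},{"delta_pos":[0,0,0],"yaw":0},{"delta_pos":[0,0,0],"yaw":0}]'; python3 -m handwheel '[{"delta_pos":[0.5,-0.06,0],"yaw":0},{"delta_pos":[0,0,0],"yaw":0}]'
```

```text
clock: 27.78
eef_pos: [518.3, -290.5, 70.7]
tool_rot: [-3.123, -0.007, 3.014]
force: [-0.8, 0.5, 0.9]
width: -0.3
gripper_force: 0.6
clock: 28.37
eef_pos: [555.3, -294.7, 69.8]
tool_rot: [-3.124, -0.008, 3.014]
force: [-0.2, -0.3, -0.4]
width: -0.1
gripper_force: 0.0
clock: 28.53
eef_pos: [560.2, -295.6, 69.9]
tool_rot: [-3.124, -0.009, 3.014]
force: [-0.9, -0.1, -0.1]
width: -0.3
gripper_force: 0.2
```

```bash
python3 -m handwheel '[{"delta_pos":[0.4,-0.05,0],"yaw":0},{"delta_pos":[0,0,0],"yaw":0}]'; python3 -m handwheel '[{"delta_pos":[0.3,-0.04,0],"yaw":0},{"delta_pos":[0,0,0],"yaw":0}]';  python3 -m handwheel '[{"delta_pos":[0.2,-0.03,0],"yaw":0},{"delta_pos":[0,0,0],"yaw":0}]'
```

```text
clock: 28.7
eef_pos: [564.3, -296.1, 70.0]
tool_rot: [-3.124, -0.008, 3.014]
force: [-0.4, -1.4, -0.3]
width: 0.2
gripper_force: 0.3
clock: 28.87
eef_pos: [567.3, -296.5, 70.0]
tool_rot: [-3.124, -0.008, 3.014]
force: [-1.4, -0.7, 0.6]
width: -0.0
gripper_force: 0.3
clock: 29.03
eef_pos: [568.4, -296.7, 69.8]
tool_rot: [-3.124, -0.01, 3.014]
force: [-1.8, 0.8, 0.7]
width: -0.0
gripper_force: 1.0
```

```bash
cat > lev.py <<'E'
from h import *
x=np.array([.9919,-.127]);y=np.array([.127,.9919]);S=np.array([613.5,-190.1])
s,im=wrist();print(s["eef_pos"],"tcp lane",(s["eef_pos"][:2]-S)@x,s["force"])
for n in("top","side","w"):
    i=im if n=="w" else get_image(n)
    W=cloud(i).reshape(-1,3);L=np.c_[(W[:,:2]-S)@x,(W[:,:2]-S)@y,W[:,2]]
    dark=i["color"].reshape(-1,3).max(1)<60
    m=dark&(L[:,0]>-60)&(L[:,0]<30)&(L[:,1]<-90)&(L[:,1]>-135)&(L[:,2]>72)&(L[:,2]<112)
    if m.sum()>5: print(n,m.sum(),np.percentile(L[m],[3,50,97],axis=0).round(1).tolist())
E
python3 lev.py
```

```text
[ 568.35388011 -296.69640295   69.75334498] tcp lane -31.242693147294638 [-1.7636166   0.79395117  0.66177958]
top 28 [[-42.9, -119.6, 81.3], [-40.9, -105.5, 90.5], [-36.7, -98.6, 105.9]]
side 197 [[-43.6, -113.5, 74.8], [-25.7, -100.1, 91.5], [1.1, -93.3, 106.7]]
w 2155 [[-43.0, -123.1, 79.4], [-38.4, -110.7, 100.3], [-2.0, -98.3, 111.1]]
```

```bash
python3 -m handwheel '[{"delta_pos":[0.2,-0.03,0],"yaw":0},{"delta_pos":[0,0,0],"yaw":0},{"delta_pos":[0.2,-0.03,0],"yaw":0},{"delta_pos":[0,0,0],"yaw":0}]'; python3 -m handwheel '[{"delta_pos":[-2,0.25,0],"yaw":0},{"delta_pos":[-3,0.4,0],"yaw":0},{"delta_pos":[-3,0.4,2],"yaw":0},{"delta_pos":[-3,0.4,4],"yaw":0},{"delta_pos":[0,0,3],"yaw":0},{"delta_pos":[0,0,0],"yaw":0},{"delta_pos":[0,0,0],"yaw":0}]'; python3 lev.py; python3 meas.py
```

```text
clock: 29.52
eef_pos: [568.9, -296.8, 69.4]
tool_rot: [-3.123, -0.017, 3.014]
force: [-9.8, 3.0, 6.2]
width: 0.0
gripper_force: 5.8
clock: 30.1
eef_pos: [470.1, -284.3, 155.3]
tool_rot: [-3.122, -0.003, 3.014]
force: [-0.3, -0.4, -0.6]
width: -0.0
gripper_force: 0.0
[ 470.0582302  -284.26579605  155.29750899] tcp lane -130.3208353685826 [-0.25461852 -0.44344807 -0.56873318]
top 93 [[-15.3, -118.8, 88.9], [-5.9, -107.8, 97.2], [4.8, -98.9, 103.0]]
side 91 [[-17.5, -108.3, 76.3], [-8.7, -100.5, 91.1], [3.8, -94.1, 98.9]]
w 294 [[-17.7, -117.6, 84.5], [-14.6, -112.6, 95.4], [-9.9, -108.0, 100.3]]
[ 468.02612942 -283.41167106  152.36530729] [-3.1241     -0.0090627   3.01435365] -0.04736056157180103 tcp lane -132.44495000215178 -111.03102808699005
top front 201 [[136.6, -28.1, 16.9], [146.3, 0.2, 20.8], [156.5, 28.2, 25.1]]
```

View pics/wl.png

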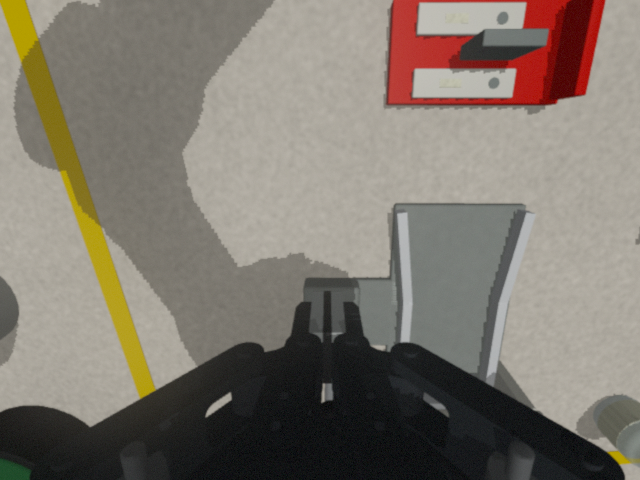

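The ball is now centred at about x = -6 mm in the scanner frame (full throw puts it at -5), and it was pushed firmly against its stop. The carrier is home and the gripper touches nothing, so I'm handing in.

```bash
python3 -c "
from cell import ctrl
print(ctrl.finish_job())"
```

```text
the job is handed in; nothing more can be done
None
```

I handed the job in at about 30 s of the 64 s limit, with no verdict returned: the carrier is home against the end stop, the clamp lever is fully over, the vial and jar were not touched, and I used the loose rod on the bench to push the carrier the last stretch under the bridge.

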